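# Tip out one side of the divided seed dish

### The arm

A 6-joint arm with a two-finger parallel gripper is mounted at the origin on the work surface. World frame = base frame: x ahead of the robot, y to its left, z up, the work surface at z = 0. Lengths are in mm, angles in rad, forces in N, time in s.
With the tool pointing down it reaches from about 350 to 775 mm from the base axis. Payload 7.3 kg.
Tool frame: the origin (TCP) lies midway between the tips of the shut fingers; the grasp point (between the pads) lies 19 mm behind it (bot.tcp_to_grasp is the distance from the TCP to the grasp point, in mm); z points along the fingers, y is the line along which they close (so a half turn about z gives the same grasp; the last joint's range is limited). The gripper opens to 92 mm and grips with 3 to 60 N. Pads are 19 mm wide; open, the fingers measure 130 mm over their backs; the gripper's body (75 mm by 190 mm) begins 47 mm behind the grasp point.
Start: joints at [1.092, 0.342, 1.524, -0, 1.275, -0.146], TCP at [171.499, 496.219, 226.741] pointing down, gripper open.
Joint ranges: [-2.53, 2.53], [-0.77, 2.02], [0.04, 2.7], [-1, 4.14], [0.28, 2.66], [-3.11, 3.11]. Speed limits (rad/s): [2.57, 2.57, 3.14, 3.14, 3.14, 3.14].

### API

Orientations are given as [roll, pitch, yaw] about the fixed x, y, z axes, in that order (R = Rz(yaw) Ry(pitch) Rx(roll)).
In Python, from plant import bot, viewer gives the robot as it stands. The module is installed in compiled form; this text tells all that it offers.
- The arm moves only by the shell command python3 -m handwheel 'ROWS'. ROWS is text: rows parted by semicolons, each of 7 numbers parted by spaces: the shift along the tool's x, y, z scaled (see below), then the turn, a rotation vector about the tool's x, y, z scaled (see below), then the opening, from -1 (shut) to 1 (fully open), so that 0 is half open. In form: tx ty tz rx ry rz gripper; .... A call has 1 to 8 rows; each row is the pose to reach, as a shift and turn from the pose commanded when the call began, along the tool's axes at that moment, turning the shorter way round; what a row does not reach only later rows make up. The controller multiplies each number of a shift by 10 cm and each number of a turn by pi rad. A row lasts 1/12 s, in which the tool goes at most 41.7 mm and 7.16 degrees, less where a joint would pass 70% of its speed; a pose out of reach is approached as far as the arm can. A call with a number of a shift or a turn outside -1 to 1 is refused whole. A call with a gripper value outside its range is refused whole. The fingers move at their own pace and stop on an object; the grip force is fixed at half the most. Time passes only in rows, so rows that repeat a pose let the fingers close. It gives the time, the measured TCP pose, the force, the opening and the grip force at its end, in the units of the state.
- bot.get_obs(): the state, without advancing time (a new reading comes with each control period).
- viewer.capture(name): name is "side" or "top" or "wrist"; returns a dict with "frame" (400x640x3 uint8, red, green, blue), "fov_y" (degrees; the focal length in pixels is half the picture's height over the tangent of half this angle, whatever the lens; pixels are square), "cx", "cy" (the principal point, pixels), "T" (4x4, takes a point from camera to world coordinates). Camera axes: x right, y down, z forward; pixel columns grow to the right and rows downward; lengths in mm; the calibration is good to about 2 mm. A picture is of the moment at which its call begins. There is no depth.
- bot.close_job(): hands the job in; it is judged then, once.
Trained networks look in a picture, given as the dict that the camera call returned (one of the last four; its "shot" number tells which), for a name from the list of things; names that differ only in an ending like _2 or _b are one class to them, and where a whole thing is asked for, a point or a joint stands for the part that bears it (a point fixed in the world has none). Each returns a list of dicts, best first, with "score" (0 to 1); they miss things now and then, are a little off and sometimes report something else, mostly with a low value. They report only what shows in the picture. A call takes as long as a camera call. They do not tell look-alikes from the thing itself.
- viewer.recognise(target, picture): "centre" ([column, row] in pixels, amid what is visible of it).
- viewer.cut_out(target, picture): "pixels" (400x640 bool, what is visible of it) and "centre" ([column, row] in pixels, amid what is visible of it).
The state is a dict: "time": time; "joint_positions": joint angles; "dq": joint speeds; "tau": joint torques, N m; "tool_pos": TCP position; "tcp_rot": TCP orientation; "contact_force": force on the tool from outside, world axes, zero at the start; "moment": the same for the moment, N m; "grip_width": finger opening in mm; "finger_force": force on a finger pad.
Only numpy, scipy, OpenCV 4.12 (cv2) and the standard library are available. Lean on these libraries where they do the work, as an engineer would, in place of code of your own. Each camera call takes 0.05 s, during which the arm holds its last target. There are 200 camera calls.

### The job

Take the divided white dish by its grip tab, turn it so that its terracotta side faces down over the open grey bin, and tip it so that both terracotta seed balls roll into the bin while both green ones stay in the dish. Set the dish back upright on the middle of the round cork mat, and finally shut the bin's flap fully. Leave everything else on the table where it is.

Things in the scene. Friction and masses are not known exactly. Their poses are not given: they have to be found in the camera images.
- dish: white rigid divided dish, 170 mm along its x, 108 mm along its y, 0.2 to 0.3 kg; origin at the centre of its underside, z up. A dividing wall 10 mm thick, 46 mm high, runs along y through the centre: one compartment on the +x side, one on the -x side. Floor 4 mm thick, side walls at y = +-52 mm 34 mm high. It starts on the cork mat, turned any way
- dish_tab (a point): grip point of the dish's handle: a flat tab rising from the middle of the dividing wall, from 46 to 95 mm above the dish's underside, 10 mm thick along the dish's x, 40 mm wide along its y. This point lies inside it, 78 mm above the underside; axes as the dish's
- clay_lip (a point): middle of the pouring lip of the terracotta (+x) compartment: from x = 50 mm the dish's floor slopes up at 19 degrees to this lip, 85 mm from the dish's centre and 16 mm above its underside; the -x end is alike. Tipped 35 to 60 degrees about the dish's y, this end down, the terracotta balls roll out over it and the dividing wall holds back the others; axes as the dish's
- clay_1: terracotta-red clay seed ball, 26 mm across, 18 g, rolls easily; origin at its centre (its axes mean nothing). Starts in the dish's +x compartment
- clay_2: the second terracotta-red seed ball, alike, in the same compartment
- green_1: dark green seed ball, 26 mm across, 18 g, rolls easily; origin at its centre. Starts in the dish's -x compartment
- green_2: the second dark green seed ball, alike, in the same compartment
- mat: round cork mat fixed to the table, 200 mm across, 5 mm thick; origin at the centre of its underside, on the table
- bin: grey plastic open-topped seed bin fixed to the table, 150 mm along its x, 200 mm along its y, rim 90 mm high, walls and floor 4 mm; origin at the centre of its underside, z up. The flap is hinged along its +x rim, so with the flap open the rim is free on the other three sides
- flap (a joint): opening angle of the bin's grey hinged flap, rad: 0 shut flat on the rim, 1.57 upright, 2.0 fully open, leaning outwards; starts at 1.6 to 1.9. Stiff hinge: stays where it is left, about 1 to 3 N at its free edge moves it. Flap: plate 150 mm from hinge to free edge, 200 mm along the hinge, 6 mm thick, with a finger lip 60 mm wide and 10 mm deep in the middle of the free edge
- flap_hinge (a point): middle of the flap's hinge line, 75 mm from the bin's centre along the bin's +x, 90 mm above the table. The hinge line runs along the bin's y; the point's frame turns with the flap (its -x points from the hinge to the free edge)
- flap_edge (a point): middle of the flap's free edge (root of the finger lip), 150 mm from the hinge, on the outer face: the face that is on top when shut
- planter: turquoise ceramic planter with a grey-green succulent, 100 mm across, about 130 mm high; origin at the centre of its underside. A bystander: leave it alone
- jar: glass jar with a clip-on lid, 80 mm across, 133 mm high; origin at the centre of its underside. A bystander: leave it alone
- trowel: small steel trowel lying flat, wooden handle, 315 mm long, 62 mm wide, at most 28 mm high; long axis is body x; origin 120 mm from the handle's butt. A bystander: leave it alone
- dibber: pale wooden dibber lying diagonally, 228 mm long, 34 mm thick, long axis body x; origin under its middle. A bystander: leave it alone
Not all that is in view belongs to the job. Leave any blue look-alike of the dish alone.

How it is judged:
By the outcome, as a careful person would: the job done as asked, in the order asked, and still so for the second after the job is handed in, with the robot touching nothing.
It also fails if it takes over 72 s, if anything falls off the work surface, if the arm or the gripper's body presses on something with over 40 N, if the wrist force passes 120 N, or if a joint passes its speed limit or range.

## Working session

There is one attempt and no reset: what is moved stays moved. The work goes in short steps, Python scripts to look and compute and a shell command to move; the robot and the scene stay as the last step left them, time stands still between calls to the robot, and variables do not carry over. Pictures are saved under pics/ and viewed, at most 13 in all, crops included, and the job is handed in when it is done.

```bash
mkdir -p pics; cat > h.py <<'E'
import numpy as np, cv2
from scipy.spatial.transform import Rotation as R
from plant import bot, viewer
def f(c): return 200/np.tan(np.radians(c["fov_y"])/2)
def ray(c,p):
    d=np.array([(p[0]-c["cx"])/f(c),(p[1]-c["cy"])/f(c),1]); T=np.array(c["T"]); return T[:3,3],T[:3,:3]@d
def onz(c,p,z):
    o,d=ray(c,p); return o+d*(z-o[2])/d[2]
def proj(c,P):
    T=np.array(c["T"]); q=(np.atleast_2d(P)-T[:3,3])@T[:3,:3]; return np.c_[q[:,0]/q[:,2]*f(c)+c["cx"],q[:,1]/q[:,2]*f(c)+c["cy"]]
def save(c,n): cv2.imwrite(f"pics/{n}.png",c["frame"][:,:,::-1])
def toolmove(Pt,rpy=None,Rt=None):
    o=bot.get_obs(); Rc=R.from_euler('xyz',o["tcp_rot"]); 
    s=Rc.inv().apply(np.array(Pt)-o["tool_pos"])/100
    Rt=Rt if Rt is not None else (R.from_euler('xyz',rpy) if rpy is not None else Rc)
    r=(Rc.inv()*Rt).as_rotvec()/np.pi
    print("MOVE",np.round(s,3),np.round(r,4))
E
python3 - <<'E'
from h import *
o=bot.get_obs(); print(o)
for n in("top","side"):
    c=viewer.capture(n); save(c,n+"0"); print(n,c["fov_y"],c["cx"],c["cy"],np.round(c["T"],3).tolist())
    for t,z in(("dish",25),("dish_tab",78+5),("clay_lip",21),("clay_1",22),("green_1",22),("mat",5),("bin",90),("flap",150),("flap_hinge",90),("flap_edge",230),("jar",60),("planter",60),("trowel",10),("dibber",15)):
        for d in viewer.recognise(t,c)[:3]:
            print(t,round(d["score"],2),np.round(d["centre"]),np.round(onz(c,d["centre"],z)))
E
```

```text
{'time': 0.0, 'joint_positions': array([ 1.09197614e+00,  3.42724863e-01,  1.52502473e+00, -1.90779910e-05,
        1.27539931e+00, -1.45994183e-01]), 'dq': array([-1.34061232e-03,  8.35203089e-04, -1.03661317e-04, -2.43080677e-04,
        4.15770789e-04,  7.82076251e-05]), 'tau': array([-5.28622677e-04, -4.31251752e+01, -2.44213057e+01,  7.18204002e-02,
        5.62207494e-02, -1.15008074e-04]), 'tool_pos': array([171.31515948, 495.82603431, 226.04116571]), 'tcp_rot': array([-3.14005031e+00, -2.08347392e-04,  2.80877206e+00]), 'contact_force': array([0.48252456, 0.34068493, 0.76133092]), 'moment': array([-0.04993248,  0.00403643, -0.03836726]), 'finger_force': 0.0, 'grip_width': 91.91827973944807}
top 42.33785842349217 313.1458899249901 193.09388160291033 [[0.023, -0.992, 0.12, 331.503], [-1.0, -0.023, 0.0, 15.804], [0.002, -0.12, -0.993, 1477.27], [0.0, 0.0, 0.0, 1.0]]
dish 0.92 [189. 263.] [303. 358.  25.]
dish 0.86 [412. 294.] [ 234. -263.   25.]
dish 0.73 [280. 209.] [459. 109.  25.]
dish_tab 0.94 [191. 261.] [309. 340.  83.]
dish_tab 0.71 [409. 289.] [ 249. -243.   83.]
dish_ta
[... 1082 characters left out ...]
74.] [287. 248.  83.]
dish_tab 0.91 [261. 292.] [ 246. -307.   83.]
dish_tab 0.65 [304. 202.] [446.  35.  83.]
clay_lip 0.84 [254. 173.] [299. 336.  21.]
clay_lip 0.76 [304. 200.] [462. 115.  21.]
clay_lip 0.44 [400. 334.] [ 592. -488.   21.]
mat 0.81 [318. 209.] [508.  74.   5.]
bin 0.88 [338. 248.] [ 497. -208.   90.]
flap 0.57 [345. 244.] [ 503. -249.  150.]
flap 0.49 [305. 201.] [432. -38. 150.]
flap_hinge 0.75 [347. 243.] [ 530. -196.   90.]
flap_edge 0.95 [345. 245.] [ 477. -322.  230.]
jar 0.96 [390. 204.] [752. -23.  60.]
jar 0.31 [301. 203.] [439.  56.  60.]
planter 0.7 [374. 182.] [745. 118.  60.]
planter 0.47 [305. 200.] [456.  71.  60.]
dibber 0.66 [399. 335.] [ 592. -487.   15.]
```

```bash
python3 - <<'E'
import cv2
for n in("top","side"):
    a=cv2.imread(f"pics/{n}0.png"); a=a[80:320,120:520] if n=="top" else a[120:360,150:550]
    cv2.imwrite(f"pics/{n}0c.png",cv2.resize(a,(800,480),interpolation=cv2.INTER_CUBIC))
E
```

```text
(no output)
```

View pics/top0c.png

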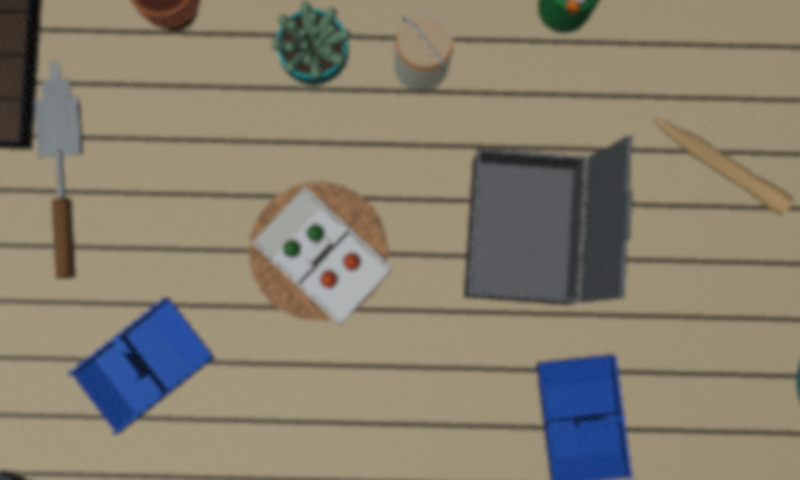

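View pics/side0c.png

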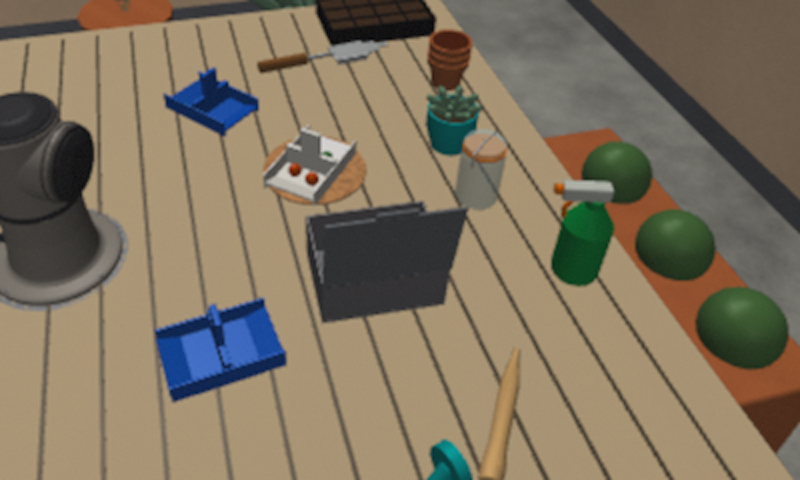

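The top view (crop pixels) shows the white dish on the mat at (321,255), with its terracotta side facing lower right, towards the robot and right. The two blue dishes are decoys. The bin's rim corners are at about (480,150), (582,158), (573,300) and (467,297). Its flap is on the right (world -y) and nearly upright. I'll measure these and go above the dish.

```bash
python3 - <<'E'
from h import *
c=viewer.capture("top")
u=lambda p:np.array(p)/2+[120,80]
print("mat",onz(c,u((319,251)),5))
for p in((305,187),(390,268),(340,323),(252,242)): print("dishcorner",onz(c,u(p),30))
for p in((480,150),(582,158),(573,300),(467,297)): print("rim",onz(c,u(p),90))
for p in((630,137),(624,298)): print("edge",onz(c,u(p),238))
toolmove([455,105,260],[np.pi,0,2.39])
E
```

```text
mat [471.99445203 111.82630194   5.        ]
dishcorner [560.24090723 132.8219394   30.        ]
dishcorner [447.92920073   9.78298925  30.        ]
dishcorner [369.41652866  77.81812498  30.        ]
dishcorner [480.16565823 204.9048549   30.        ]
rim [ 607.38454802 -109.2168224    90.        ]
rim [ 599.52272259 -248.51304912   90.        ]
rim [ 405.70515927 -236.42443697   90.        ]
rim [406.47205282 -94.14516035  90.        ]
edge [ 598.35703527 -278.98503799  238.        ]
edge [ 401.58379616 -270.67865213  238.        ]
MOVE [-3.957 -2.771 -0.333] [0.     0.     0.1333]
```

```bash
for i in 1 2 3 4; do python3 -m handwheel '-0.4 -0.28 -0.03 0 0 0 1; -0.8 -0.55 -0.067 0 0 0 1; -0.8 -0.55 -0.067 0 0 0 1' | tail -1; done; python3 -m handwheel '-0.4 -0.28 -0.03 0 0 0.03 1; -0.76 -0.57 -0.067 0 0 0.07 1; -0.76 -0.57 -0.067 0 0 0.1333 1; -0.76 -0.57 -0.067 0 0 0.1333 1;-0.76 -0.57 -0.067 0 0 0.1333 1;-0.76 -0.57 -0.067 0 0 0.1333 1'
python3 - <<'E'
from h import *
c=viewer.capture("wrist"); save(c,"w1"); print(np.round(c["T"],2).tolist(),c["fov_y"])
for t,z in(("dish",25),("dish_tab",83),("clay_lip",21),("clay_1",22),("green_1",22),("mat",5)):
    for d in viewer.recognise(t,c)[:3]: print(t,round(d["score"],2),np.round(d["centre"]),np.round(onz(c,d["centre"],z)))
E
```

```text
finger_force: 0.0
finger_force: 0.0
finger_force: 0.0
finger_force: 0.0
time: 3.05
tool_pos: [455.2, 105.0, 260.1]
tcp_rot: [-3.142, -0.0, 2.392]
contact_force: [-0.1, 0.3, 0.4]
grip_width: 91.9
finger_force: 0.0
[[0.68, 0.71, 0.19, 405.56], [0.73, -0.66, -0.17, 152.95], [-0.0, 0.26, -0.97, 417.33], [0.0, 0.0, 0.0, 1.0]] 59.62195259939005
dish 0.84 [325. 171.] [461. 112.  25.]
dish 0.62 [ 12. 223.] [ 256. -201.   25.]
dish_tab 0.92 [324. 171.] [453. 117.  83.]
dish_tab 0.61 [ 14. 220.] [ 278. -145.   83.]
clay_lip 0.86 [ 15. 222.] [ 255. -201.   21.]
clay_lip 0.56 [327. 174.] [466. 110.  21.]
clay_1 0.9 [293. 194.] [456.  66.  22.]
clay_1 0.84 [296. 160.] [430.  95.  22.]
green_1 0.74 [361. 154.] [476. 155.  22.]
green_1 0.56 [353. 189.] [500. 120.  22.]
mat 0.56 [339. 123.] [434. 160.   5.]
```

View pics/w1.png

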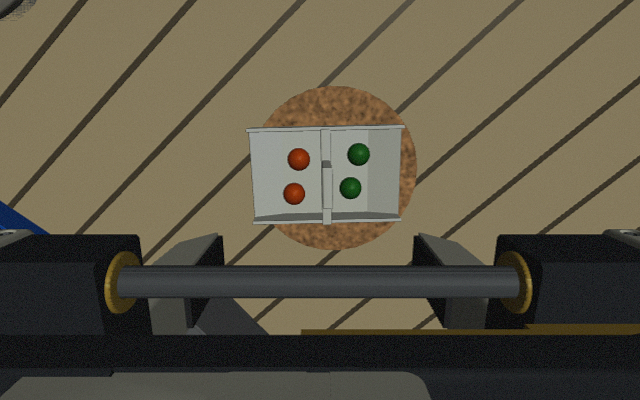

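The wrist view shows the dish corners at about (248,129), (404,126), (400,219) and (254,222). The terracotta balls are on the left (tool -y side) and the mat circle is centred near (335,167). I'll fit the dish and mat from these.

```bash
python3 - <<'E'
from h import *
from scipy.optimize import least_squares
c=viewer.capture("wrist")
px=np.array([(248,129),(404,126),(400,219),(254,222)],float)
def model(v,h):
    x,y,a=v; L=np.array([(85,-53),(-85,-53),(-85,53),(85,53)]); 
    L=L*[1,s]; ca,sa=np.cos(a),np.sin(a)
    return np.c_[x+L[:,0]*ca-L[:,1]*sa,y+L[:,0]*sa+L[:,1]*ca,np.full(4,h)]
for s in(1,-1):
  for h in(21,39):
    r=least_squares(lambda v:(proj(c,model(v,h))-px).ravel(),[465,110,np.radians(-133)])
    print(s,h,r.x,np.degrees(r.x[2]),r.cost,np.round(r.fun,1))
# mat edge: cork colour
im=c["frame"]
M=np.array([(260,167),(417,167),(335,86),(335,249),(390,107),(280,107),(390,229)])
q=np.array([onz(c,p,5) for p in M]); r=least_squares(lambda v:np.hypot(q[:,0]-v[0],q[:,1]-v[1])-100,[470,110]); print("mat",r.x,r.fun)
x,y,a=least_squares(lambda v:(proj(c,model(v,39))-px).ravel(),[465,110,np.radians(-133)]).x
E
```

```text
1 21 [467.09310145 109.59817343  -2.30086762] -131.830003654328 8.570562135305682 [ 1.6  1.  -1.8  1.  -1.6 -1.1  1.8 -1.5]
1 39 [464.6922853  111.21148438  -2.30098698] -131.83684283529237 8.524067202127512 [-2.1 -0.7  1.9 -0.9  1.7  1.3 -1.5  1. ]
-1 21 [472.47405653 104.68970483  -2.29039863] -131.23017477464654 16845.135603536917 [  8.6  97.9  -5.4  96.9   1.4 -86.1  -4.4 -84.6]
-1 39 [470.067491   106.30481894  -2.29068062] -131.2463314908336 17633.616308900622 [  5.4 100.7  -2.1  99.6   5.1 -87.7  -8.2 -85.9]
mat [475.85953465 118.87134059] [-8.08827961 -4.22330265 -0.86599068 -2.2052991  -3.16757193  0.77599453
 -2.09408201]
```

```bash
python3 -m handwheel '-0.038 0.11 0.3 0 0 -0.006 1; -0.038 0.11 0.6 0 0 -0.006 1; -0.038 0.11 0.96 0 0 -0.006 1; -0.038 0.11 0.96 0 0 -0.006 1' ; python3 -m handwheel '0 0 0.2 0 0 0 1; 0 0 0.4 0 0 0 1; 0 0 0.5 0 0 0 1; 0 0 0.5 0 0 0 1'
python3 - <<'E'
from h import *
c=viewer.capture("wrist"); save(c,"w2")
for d in viewer.recognise("dish_tab",c)[:2]: print(d["score"],d["centre"],onz(c,d["centre"],83))
c=viewer.capture("top")
u=cv2.cvtColor(c["frame"],cv2.COLOR_RGB2HSV); print(u[205,252],u[225,280])
E
```

```text
time: 3.78
tool_pos: [461.7, 110.3, 158.8]
tcp_rot: [-3.134, -0.008, 2.409]
contact_force: [-1.2, 0.2, -0.8]
grip_width: 91.8
finger_force: 0.0
time: 4.12
tool_pos: [464.9, 110.5, 113.8]
tcp_rot: [-3.14, -0.002, 2.409]
contact_force: [-1.0, -0.1, -0.3]
grip_width: 91.7
finger_force: 0.0
0.93 [315.4, 190.1] [446.09000827 127.31800686  83.        ]
[24 16 80] [ 99  11 166]
```

View pics/w2.png

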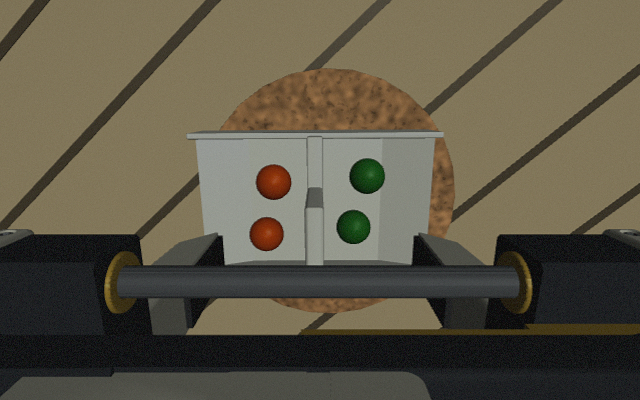

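The tab is centred between the fingers (column 315 against a finger midpoint of about 316), so I'll descend and grip.

```bash
python3 -m handwheel '0 0 0.2 0 0 0 1; 0 0 0.4 0 0 0 1; 0 0 0.5 0 0 0 1; 0 0 0.5 0 0 0 1;0 0 0.5 0 0 0 1' ; python3 -m handwheel '0 0 0 0 0 0 0; 0 0 0 0 0 0 -0.5; 0 0 0 0 0 0 -1; 0 0 0 0 0 0 -1; 0 0 0 0 0 0 -1; 0 0 0 0 0 0 -1; 0 0 0 0 0 0 -1; 0 0 0 0 0 0 -1';python3 -m handwheel '0 0 0 0 0 0 -1; 0 0 0 0 0 0 -1;0 0 0 0 0 0 -1;0 0 0 0 0 0 -1'
```

```text
time: 4.68
tool_pos: [466.2, 110.6, 65.2]
tcp_rot: [3.141, 0.001, 2.409]
contact_force: [0.3, -0.1, 0.5]
grip_width: 91.8
finger_force: 0.0
time: 5.35
tool_pos: [465.5, 110.5, 64.2]
tcp_rot: [3.142, -0.0, 2.409]
contact_force: [-0.1, 0.4, -0.3]
grip_width: 42.8
finger_force: 0.0
time: 5.68
tool_pos: [465.6, 110.5, 64.2]
tcp_rot: [3.142, -0.0, 2.409]
contact_force: [1.4, 0.2, 0.3]
grip_width: 16.5
finger_force: 0.0
```

```bash
python3 -m handwheel '0 0 0 0 0 0 -1; 0 0 0 0 0 0 -1;0 0 0 0 0 0 -1;0 0 0 0 0 0 -1'; python3 -m handwheel '0 0 -0.04 0 0 0 -1; 0 0 -0.1 0 0 0 -1; 0 0 -0.2 0 0 0 -1;0 0 -0.32 0 0 0 -1;0 0 -0.44 0 0 0 -1;0 0 -0.56 0 0 0 -1;0 0 -0.68 0 0 0 -1;0 0 -0.8 0 0 0 -1';python3 -m handwheel '0 0 -0.12 0 0 0 -1; 0 0 -0.24 0 0 0 -1; 0 0 -0.36 0 0 0 -1;0 0 -0.48 0 0 0 -1;0 0 -0.6 0 0 0 -1;0 0 -0.68 0 0 0 -1;0 0 -0.72 0 0 0 -1;0 0 -0.72 0 0 0 -1'
python3 - <<'E'
from h import *
c=viewer.capture("top"); save(c,"top1")
for n in("flap_edge","flap_hinge","bin"): 
  for d in viewer.cut_out(n,c)[:1]: m=d["pixels"]; print(n,d["score"],m.sum(),cv2.minAreaRect(np.argwhere(m)[:,::-1].astype(np.float32)))
a=c["frame"][60:240,220:460,::-1]; cv2.imwrite("pics/top1c.png",cv2.resize(a,(800,600),interpolation=cv2.INTER_CUBIC))
E
```

```text
time: 6.02
tool_pos: [465.2, 110.3, 64.1]
tcp_rot: [-3.141, -0.0, 2.409]
contact_force: [-2.5, -1.8, 1.6]
grip_width: 9.6
finger_force: 30.0
time: 6.68
tool_pos: [465.6, 110.7, 145.1]
tcp_rot: [3.141, 0.0, 2.409]
contact_force: [0.2, 0.3, -3.2]
grip_width: 9.8
finger_force: 30.0
time: 7.35
tool_pos: [465.9, 110.6, 217.0]
tcp_rot: [3.14, 0.001, 2.409]
contact_force: [-0.8, -1.0, -3.7]
grip_width: 9.6
finger_force: 30.0
flap_edge 0.86 1743 ((423.4808044433594, 190.017822265625), (23.613441467285156, 82.83209991455078), 2.12109637260437)
flap_hinge 0.83 1746 ((424.02459716796875, 189.55690002441406), (23.63022804260254, 84.09254455566406), 3.1798300743103027)
bin 0.83 6089 ((394.0, 190.5), (83.0, 84.0), 90.0)
```

View pics/top1c.png

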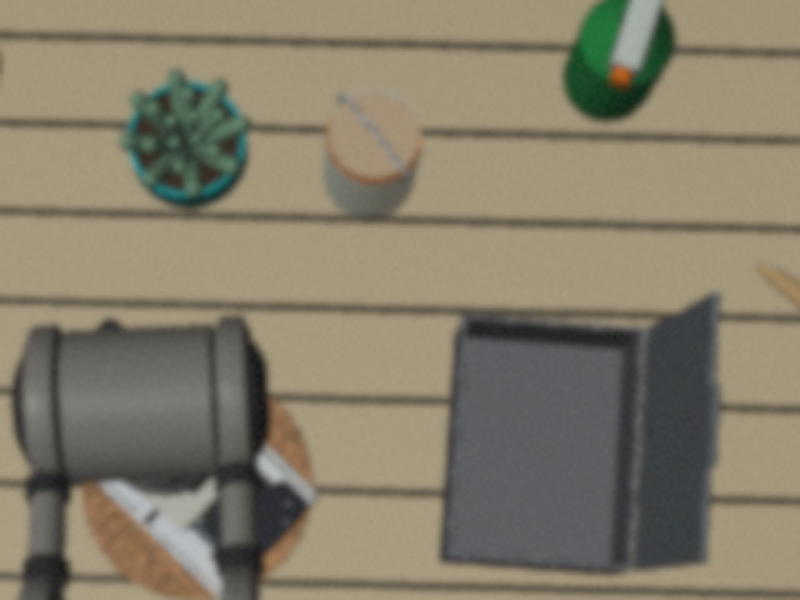

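```bash
cat > binfit.py <<'E'
from h import *
from scipy.optimize import least_squares
c=viewer.capture("top")
px=np.array([(463,314),(643,328),(622,570),(443,560),(718,293),(706,562)])*0.3+[220,60]
def model(v):
    x,y,a,t=v
    L=np.array([(-75,100,90),(75,100,90),(75,-100,90),(-75,-100,90),(75-150*np.cos(t),100,90+150*np.sin(t)),(75-150*np.cos(t),-100,90+150*np.sin(t))])
    r=R.from_euler('z',a); return r.apply(L)+[x,y,0]
r=least_squares(lambda v:(proj(c,model(v))-px).ravel(),[504,-172,np.radians(-93.5),1.75]); print(r.x,np.degrees(r.x[2]),np.round(r.fun,1))
def bw(p): x,y,a,t=r.x; return R.from_euler('z',a).apply(np.array(p,float))+[x,y,0]
E
python3 - <<'E'
from binfit import *
a=r.x[2]
# dish pose: x axis along bin x, lip at bin x=-40, tilt
for tilt,lipz,lx in((0,140,-40),(20,140,-40),(45,125,-35),(50,125,-35)):
    t=np.radians(tilt)
    Rd=R.from_euler('z',a)*R.from_euler('y',t)   # +x down
    lip=bw([lx,0,lipz]); org=lip-Rd.apply([85,0,16]); Rt=Rd*R.from_matrix(np.array([[0,-1,0],[-1,0,0],[0,0,-1]]).T)
    tcp=org+Rd.apply([0,0,59]); print(tilt,"tcp",np.round(tcp,1),"tool z",Rt.as_matrix()[:,2],"y",Rt.as_matrix()[:,1],"rpy",Rt.as_euler('xyz'))
    toolmove(tcp,Rt=Rt)
E
```

```text
[ 506.11956466 -172.29286293   -1.62819538    1.75871983] -93.28872347325537 [-1.1 -0.3 -0.3 -0.1  1.8  0.4 -0.3 -1.1  0.3 -0.  -0.4  0.9]
0 tcp [513.3 -47.5 183. ] tool z [-0.  0. -1.] y [ 0.05736754  0.99835313 -0.        ] rpy [-3.14159265  0.          3.0841936 ]
MOVE [-1.414 -0.852  0.325] [-2.00e-04 -4.00e-04 -2.15e-01]
20 tcp [512.2 -67.3 209.5] tool z [ 0.01962085  0.34145688 -0.93969262] y [0.05390785 0.93814507 0.34202014] rpy [2.7925268 0.        3.0841936]
MOVE [-1.538 -1.007  0.06 ] [-0.107   0.0371 -0.2128]
45 tcp [ 509.8 -107.7  215.5] tool z [ 0.04056498  0.70594227 -0.70710678] y [0.04056498 0.70594227 0.70710678] rpy [2.35619449 0.         3.0841936 ]
MOVE [-1.791 -1.323 -0.   ] [-0.2404  0.084  -0.2038]
50 tcp [ 509.4 -115.7  217.8] tool z [ 0.04394608  0.76478286 -0.64278761] y [0.03687514 0.64172902 0.76604444] rpy [2.26892803 0.         3.0841936 ]
MOVE [-1.841 -1.386 -0.023] [-0.267   0.0933 -0.2011]
```

```bash
python3 -m handwheel '-0.05 -0.03 0 0 0 0 -1; -0.13 -0.08 0 0 0 0 -1; -0.23 -0.14 0 0 0 0 -1; -0.34 -0.2 0 0 0 0 -1; -0.45 -0.27 0 0 0 -0.01 -1; -0.56 -0.34 0 0 0 -0.03 -1; -0.67 -0.4 0 0 0 -0.05 -1; -0.77 -0.46 0 0 0 -0.07 -1'
python3 - <<'E'
from h import *
toolmove([513,-47.5,217],[np.pi,0,3.084])
E
```

```text
time: 8.27
tool_pos: [492.6, 22.7, 216.2]
tcp_rot: [-3.141, 0.0, 2.631]
contact_force: [0.2, 0.1, -4.2]
grip_width: 10.0
finger_force: 30.0
MOVE [-0.521 -0.513 -0.008] [-1.000e-04  1.000e-04 -1.443e-01]
```

```bash
python3 -m handwheel '-0.08 -0.07 0 0 0 -0.02 -1; -0.16 -0.15 0 0 0 -0.04 -1; -0.25 -0.23 0 0 0 -0.06 -1; -0.33 -0.31 0 0 0 -0.085 -1; -0.4 -0.39 0 0 0 -0.11 -1; -0.46 -0.45 0 0 0 -0.13 -1; -0.5 -0.49 0 0 0 -0.144 -1; -0.52 -0.51 0 0 0 -0.144 -1'; python3 -m handwheel '0 0 0 0 0 0 -1;0 0 0 0 0 0 -1;0 0 0 0 0 0 -1;0 0 0 0 0 0 -1'
python3 - <<'E'
from h import *
for n in("side","wrist"):
    c=viewer.capture(n); save(c,n+"3")
    for t in("clay_1","green_1"): print(n,t,[(round(d["score"],2),np.round(d["centre"]).tolist()) for d in viewer.recognise(t,c)[:3]])
toolmove([510,-107.7,215.5],[np.pi*0.75,0,3.084])
E
```

```text
time: 8.93
tool_pos: [512.6, -47.3, 216.0]
tcp_rot: [-3.141, 0.0, 3.081]
contact_force: [0.5, 0.2, -4.0]
grip_width: 9.8
finger_force: 30.0
time: 9.27
tool_pos: [512.3, -45.0, 216.2]
tcp_rot: [3.141, 0.0, 3.081]
contact_force: [-1.0, 0.1, -2.8]
grip_width: 10.1
finger_force: 30.0
side clay_1 [(0.51, [320.0, 204.0]), (0.48, [343.0, 244.0]), (0.27, [293.0, 150.0])]
side green_1 []
wrist clay_1 [(0.81, [256.0, 181.0]), (0.62, [256.0, 231.0])]
wrist green_1 [(0.93, [367.0, 226.0]), (0.74, [377.0, 168.0])]
MOVE [-0.015 -0.627  0.008] [-0.25    0.0004 -0.0008]
```

View pics/wrist3.png

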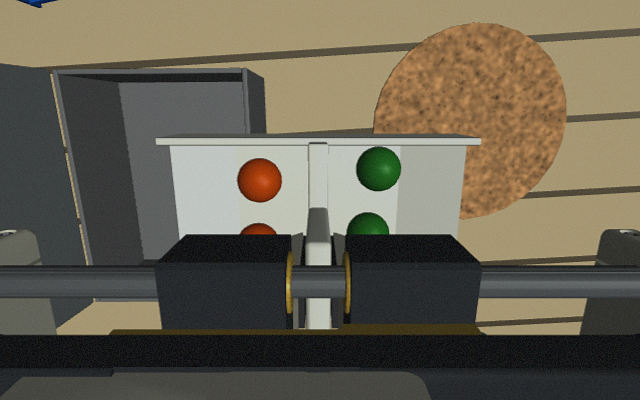

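The wrist view shows all four balls in the dish, the bin just to the left of the lip, and the bare mat around (470,120). I'll fit the mat and start tipping.

```bash
python3 - <<'E'
from h import *
from scipy.optimize import least_squares
c=viewer.capture("wrist")
M=np.array([(567,115),(478,22),(392,63),(374,125),(470,219),(540,190),(540,45)])
q=np.array([onz(c,p,5) for p in M]); r=least_squares(lambda v:np.hypot(q[:,0]-v[0],q[:,1]-v[1])-100,[470,110]); print("mat",r.x,np.round(r.fun,1))
E
python3 -m handwheel '0 -0.02 0 -0.01 0 0 -1; 0 -0.05 0 -0.025 0 0 -1; 0 -0.09 0 -0.04 0 0 -1; 0 -0.14 0 -0.055 0 0 -1; 0 -0.18 0 -0.07 0 0 -1; 0 -0.22 0 -0.085 0 0 -1; 0 -0.26 0 -0.1 0 0 -1; 0 -0.3 0 -0.115 0 0 -1'
python3 - <<'E'
from h import *
print(bot.get_obs()["joint_positions"])
toolmove([510,-107.7,215.5],[np.pi*0.75,0,3.084])
E
```

```text
mat [473.77597295 115.89891324] [-1.   0.2  5.1 -0.8 -0.9  5.9 -0.4]
time: 10.28
tool_pos: [510.6, -75.6, 216.4]
tcp_rot: [2.779, 0.001, 3.081]
contact_force: [0.7, -0.3, -2.9]
grip_width: 9.6
finger_force: 30.0
[-0.50032498  0.39148374  1.53868787  0.33339981  1.3816554  -2.10232167]
MOVE [-0.013 -0.303 -0.106] [-0.1345  0.0007 -0.0006]
```

```bash
python3 -m handwheel '-0.002 -0.04 -0.01 -0.017 0 0 -1; -0.003 -0.08 -0.02 -0.034 0 0 -1; -0.005 -0.12 -0.04 -0.051 0 0 -1; -0.007 -0.16 -0.05 -0.068 0 0 -1; -0.009 -0.2 -0.07 -0.085 0 0 -1; -0.01 -0.24 -0.08 -0.102 0 0 -1; -0.012 -0.28 -0.1 -0.119 0 0 -1; -0.013 -0.3 -0.106 -0.1345 0 0 -1'; python3 -m handwheel '0 0 0 0 0 0 -1;0 0 0 0 0 0 -1;0 0 0 0 0 0 -1;0 0 0 0 0 0 -1;0 0 0 0 0 0 -1;0 0 0 0 0 0 -1;0 0 0 0 0 0 -1;0 0 0 0 0 0 -1'
python3 - <<'E'
from h import *
for n in("top","wrist"):
    c=viewer.capture(n); save(c,n+"4")
    for t in("clay_1","green_1"): print(n,t,[(round(d["score"],2),np.round(d["centre"]).tolist(),np.round(onz(c,d["centre"],17)).tolist()) for d in viewer.recognise(t,c)[:3]])
a=cv2.imread("pics/top4.png")[120:260,320:480]; b=cv2.imread("pics/wrist4.png")
cv2.imwrite("pics/m4.png",np.hstack([cv2.resize(a,(320,280)),cv2.resize(b,(448,280))]))
E
```

```text
time: 10.95
tool_pos: [510.1, -108.2, 215.3]
tcp_rot: [2.357, 0.001, 3.08]
contact_force: [0.5, -0.7, -2.1]
grip_width: 10.0
finger_force: 30.0
time: 11.62
tool_pos: [509.9, -106.7, 215.7]
tcp_rot: [2.358, 0.0, 3.082]
contact_force: [0.8, -0.3, -2.4]
grip_width: 9.9
finger_force: 30.0
top clay_1 [(0.58, [398.0, 206.0], [477.0, -226.0, 17.0]), (0.27, [274.0, 208.0], [464.0, 125.0, 17.0])]
top green_1 [(0.61, [344.0, 196.0], [502.0, -71.0, 17.0]), (0.38, [345.0, 181.0], [544.0, -73.0, 17.0])]
wrist clay_1 []
wrist green_1 [(0.8, [350.0, 167.0], [536.0, 152.0, 17.0]), (0.77, [348.0, 225.0], [620.0, 147.0, 17.0])]
```

View pics/m4.png

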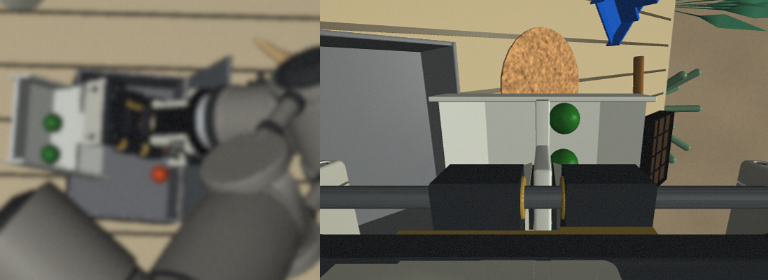

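Both green balls are in the dish, its terracotta side is empty, and one terracotta ball shows in the bin (the other is hidden by the arm). I'll level the dish and back away.

```bash
python3 -m handwheel '0 0.06 0.05 0.015 0 0 -1; 0 0.12 0.1 0.03 0 0 -1; 0 0.18 0.15 0.05 0 0 -1; 0 0.24 0.2 0.07 0 0 -1; 0 0.3 0.25 0.09 0 0 -1; 0 0.36 0.3 0.11 0 0 -1; 0 0.42 0.35 0.13 0 0 -1; 0 0.48 0.4 0.145 0 0 -1'
python3 - <<'E'
from h import *
toolmove([513,-30,225],[np.pi,0,3.084])
E
```

```text
time: 12.58
tool_pos: [513.5, -44.0, 221.6]
tcp_rot: [2.816, 0.001, 3.081]
contact_force: [-0.4, 0.6, -3.3]
grip_width: 9.7
finger_force: 30.0
MOVE [0.014 0.143 0.013] [ 0.1038  0.0004 -0.0008]
```

```bash
python3 -m handwheel '0 0.02 0 0.015 0 0 -1; 0 0.04 0 0.03 0 0 -1; 0 0.06 0 0.045 0 0 -1; 0 0.08 0 0.06 0 0 -1; 0 0.1 0.01 0.075 0 0 -1; 0 0.12 0.01 0.085 0 0 -1; 0 0.14 0.01 0.095 0 0 -1; 0.01 0.14 0.01 0.104 0 0 -1'
python3 - <<'E'
from h import *
for n in("top","wrist"):
    c=viewer.capture(n); save(c,n+"5")
    for t in("clay_1","green_1"): print(n,t,[(round(d["score"],2),np.round(d["centre"]).tolist(),np.round(onz(c,d["centre"],17)).tolist()) for d in viewer.recognise(t,c)[:3]])
# place: keep tool yaw pi; mat ~ (474,114)
toolmove([474,114,225],[np.pi,0,2.8])
a=cv2.imread("pics/top5.png")[120:260,320:480]; b=cv2.imread("pics/wrist5.png")
cv2.imwrite("pics/m5.png",np.hstack([cv2.resize(a,(320,280)),cv2.resize(b,(448,280))]))
# mat colour segmentation + ellipse in wrist
c=viewer.capture("wrist"); hsv=cv2.cvtColor(c["frame"],cv2.COLOR_RGB2HSV)
for d in viewer.cut_out("mat",c)[:2]:
    k=max(cv2.findContours(d["pixels"].astype(np.uint8),0,1)[0],key=cv2.contourArea)[:,0]
    q=np.array([onz(c,p,5)[:2] for p in k]); print("mat cutout",d["score"],d["pixels"].sum(),cv2.minEnclosingCircle(q.astype(np.float32)),q.min(0),q.max(0))
E
```

```text
time: 13.25
tool_pos: [513.2, -30.3, 224.7]
tcp_rot: [3.14, -0.001, 3.081]
contact_force: [-0.5, 0.8, -4.1]
grip_width: 9.7
finger_force: 30.0
top clay_1 [(0.55, [427.0, 190.0], [524.0, -307.0, 17.0]), (0.44, [402.0, 193.0], [515.0, -236.0, 17.0]), (0.42, [398.0, 207.0], [475.0, -227.0, 17.0])]
top green_1 [(0.65, [324.0, 195.0], [505.0, -14.0, 17.0])]
wrist clay_1 [(0.82, [124.0, 152.0], [477.0, -229.0, 17.0]), (0.68, [128.0, 186.0], [514.0, -232.0, 17.0])]
wrist green_1 [(0.96, [347.0, 227.0], [573.0, 0.0, 17.0]), (0.7, [351.0, 169.0], [509.0, 7.0, 17.0])]
MOVE [ 4.810e-01  1.427e+00 -1.000e-03] [ 0.0008 -0.0003  0.0893]
mat cutout 0.85 20887 ((471.88812255859375, 115.15440368652344), 99.61515045166016) [374.18870711  15.5543196 ] [569.11106217 214.34405817]
```

View pics/m5.png

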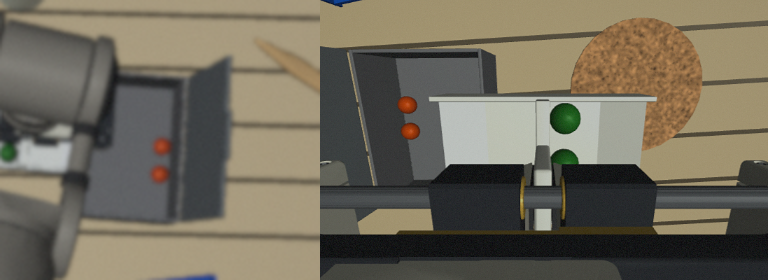

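Both terracotta balls are in the bin and both green ones are in the dish. Now I'll carry the dish to the mat centre at about (472,115).

```bash
python3 -m handwheel '0.02 0.05 0 0 0 0 -1; 0.05 0.13 0 0 0 0 -1; 0.08 0.23 0 0 0 0 -1; 0.12 0.34 0 0 0 0 -1; 0.16 0.45 0 0 0 0 -1; 0.2 0.56 0 0 0 0 -1; 0.24 0.67 0 0 0 0 -1; 0.28 0.78 0 0 0 0 -1';python3 -m handwheel '0.04 0.11 0 0 0 0 -1; 0.08 0.22 0.04 0 0 0 -1; 0.12 0.33 0.1 0 0 0 -1; 0.15 0.43 0.2 0 0 0 -1; 0.18 0.52 0.32 0 0 0 -1; 0.2 0.58 0.44 0 0 0 -1; 0.214 0.62 0.56 0 0 0 -1; 0.218 0.635 0.68 0 0 0 -1';python3 -m handwheel '0 0 0.12 0 0 0 -1; 0 0 0.22 0 0 0 -1; 0 0 0.32 0 0 0 -1;0 0 0.42 0 0 0 -1;0 0 0.52 0 0 0 -1;0 0 0.6 0 0 0 -1;0 0 0.68 0 0 0 -1;0 0 0.72 0 0 0 -1'
python3 - <<'E'
from h import *
toolmove([472,114,64],[np.pi,0,3.081])
E
```

```text
time: 14.32
tool_pos: [489.7, 49.8, 224.9]
tcp_rot: [3.14, 0.0, 3.082]
contact_force: [1.0, -0.7, -2.9]
grip_width: 10.0
finger_force: 30.0
time: 14.98
tool_pos: [471.6, 114.4, 155.7]
tcp_rot: [3.14, -0.001, 3.082]
contact_force: [0.8, -0.5, -3.1]
grip_width: 9.5
finger_force: 30.0
time: 15.65
tool_pos: [471.7, 113.5, 83.7]
tcp_rot: [3.14, -0.001, 3.081]
contact_force: [0.6, 0.1, -3.0]
grip_width: 9.8
finger_force: 30.0
MOVE [-0.003  0.005  0.197] [ 0.0005 -0.0005  0.0001]
```

```bash
python3 -m handwheel '0 0 0.05 0 0 0 -1; 0 0 0.1 0 0 0 -1; 0 0 0.14 0 0 0 -1;0 0 0.17 0 0 0 -1;0 0 0.19 0 0 0 -1;0 0 0.2 0 0 0 -1;0 0 0.2 0 0 0 -1;0 0 0.2 0 0 0 -1'
```

```text
time: 16.32
tool_pos: [472.5, 113.3, 65.0]
tcp_rot: [3.14, 0.0, 3.081]
contact_force: [-0.3, 0.1, -2.6]
grip_width: 9.9
finger_force: 30.0
```

```bash
python3 -m handwheel '0 0 0.005 0 0 0 -1; 0 0 0.01 0 0 0 -1; 0 0 0.01 0 0 0 -1;0 0 0.015 0 0 0 -1;0 0 0.015 0 0 0 -1'
```

```text
time: 16.73
tool_pos: [472.6, 113.4, 64.1]
tcp_rot: [3.14, 0.001, 3.081]
contact_force: [-1.1, 0.5, 6.5]
grip_width: 10.2
finger_force: 30.0
```

```bash
python3 -m handwheel '0 0 0 0 0 0 -0.5; 0 0 0 0 0 0 0; 0 0 0 0 0 0 0.2;0 0 0 0 0 0 0.2;0 0 0 0 0 0 0.2;0 0 0 0 0 0 0.2;0 0 0 0 0 0 0.2';python3 -m handwheel '0 0 -0.1 0 0 0 0.2; 0 0 -0.3 0 0 0 0.2; 0 0 -0.6 0 0 0 0.2;0 0 -0.95 0 0 0 0.2;0 0 -0.95 0 0 0 0.2';python3 -m handwheel '0 0 -0.3 0 0 0 0; 0 0 -0.6 0 0 0 -0.5; 0 0 -0.95 0 0 0 -1;0 0 -0.95 0 0 0 -1;0 0 -0.95 0 0 0 -1'
python3 - <<'E'
from binfit import *
x,y,a,t=r.x
w=viewer.capture("wrist"); save(w,"w6")
for d in viewer.cut_out("mat",w)[:1]:
    k=max(cv2.findContours(d["pixels"].astype(np.uint8),0,1)[0],key=cv2.contourArea)[:,0]
    print(cv2.minEnclosingCircle(np.array([onz(w,p,5)[:2] for p in k],np.float32)))
for tt in("green_1","dish_tab"): print([(d["centre"],onz(w,d["centre"],22 if tt!="dish_tab" else 83)) for d in viewer.recognise(tt,w)[:2]])
# flap push path: TCP along outer face
for s,th,off in((120,1.76,45),(120,1.76,22),(120,1.4,20),(120,1.0,15),(120,.6,12),(125,.3,10),(130,0,7)):
    print(s,th,np.round(bw([75-s*np.cos(th)+off*np.sin(th),0,90+s*np.sin(th)+off*np.cos(th)])))
print(bot.get_obs()["tool_pos"])
E
```

```text
time: 17.32
tool_pos: [472.3, 113.3, 63.3]
tcp_rot: [3.14, -0.0, 3.081]
contact_force: [-0.6, -0.0, 0.6]
grip_width: 51.7
finger_force: 0.0
time: 17.73
tool_pos: [475.6, 113.5, 164.2]
tcp_rot: [3.138, 0.01, 3.081]
contact_force: [1.4, 1.2, 0.8]
grip_width: 55.3
finger_force: 0.0
time: 18.15
tool_pos: [473.2, 113.1, 254.9]
tcp_rot: [3.139, 0.004, 3.081]
contact_force: [0.7, 0.5, 0.1]
grip_width: 26.4
finger_force: 0.0
[ 506.11956466 -172.29286293   -1.62819538    1.75871983] -93.28872347325537 [-1.1 -0.3 -0.3 -0.1  1.8  0.4 -0.3 -1.1  0.3 -0.  -0.4  0.9]
((418.01409912109375, 118.49372863769531), 80.984130859375)
[([339.4, 139.6], array([439.26966377, 140.24514765,  22.        ])), ([338.4, 175.5], array([479.26773808, 137.36061229,  22.        ]))]
[([312.8, 170.3], array([461.03828444, 110.34738574,  83.        ])), ([7.4, 31.5], array([ 324.95129805, -144.02156959,   83.        ]))]
120 1.76 [ 498. -314.  199.]
120 1.76 [ 499. -291.  204.]
120 1.4 [ 502. -246.  212.]
120 1.0 [ 505. -195.  199.]
120 0.6 [ 507. -155.  168.]
125 0.3 [ 508. -131.  136.]
130 0 [ 509. -117.   97.]
[471.68156547 112.92969147 251.9970249 ]
```

View pics/w6.png

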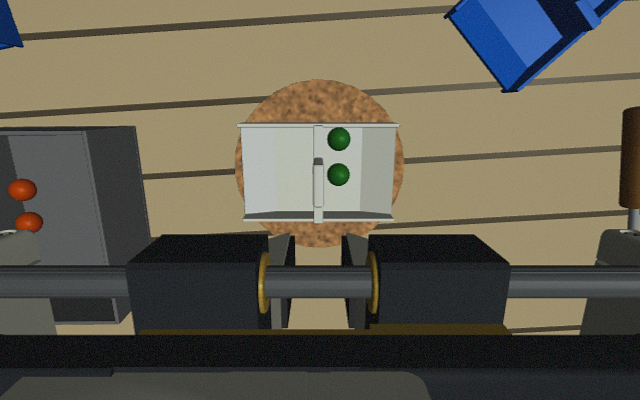

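The dish is back on the mat, visually centred, with both greens in its right half. Next I'll go over and behind the flap with the fingers shut.

```bash
python3 -m handwheel '0 -0.1 -0.4 0 0 0 -1; -0.05 -0.4 -0.8 0 0 0 -1; -0.11 -0.9 -0.8 0 0 0 -1;-0.11 -0.9 -0.8 0 0 0 -1' | sed -n 2p; for i in 1 2 3; do python3 -m handwheel '-0.04 -0.3 0 0 0 0 -1; -0.08 -0.6 0 0 0 0 -1; -0.11 -0.9 0 0 0 0 -1;-0.11 -0.9 0 0 0 0 -1'| sed -n 2p; done;  python3 -m handwheel '-0.04 -0.3 0 0 0 0 -1; -0.08 -0.6 0 0 0 0 -1; -0.1 -0.95 0 0 0 0 -1;-0.1 -0.95 0 0 0 0 -1;-0.1 -0.95 0 0 0 0 -1'
python3 - <<'E'
from h import *
toolmove([499,-345,205],[np.pi,0,3.081])
c=viewer.capture("wrist"); save(c,"w7")
for t in ("flap_edge","flap_hinge"): print([(d["score"],d["centre"],onz(c,d["centre"],237 if t=="flap_edge" else 90)) for d in viewer.recognise(t,c)[:2]])
E
```

```text
tool_pos: [478.7, 19.1, 334.6]
tool_pos: [483.3, -72.5, 331.7]
tool_pos: [488.8, -162.6, 331.3]
tool_pos: [494.3, -252.8, 331.0]
time: 20.15
tool_pos: [498.6, -344.8, 330.9]
tcp_rot: [3.138, -0.002, 3.079]
contact_force: [-0.8, 0.0, -0.6]
grip_width: 0.4
finger_force: 0.0
MOVE [-0.007 -0.007  1.259] [ 0.0012 -0.0006 -0.0006]
[(0.7, [410.0, 148.2], array([ 462.2566566 , -274.77518129,  237.        ]))]
[(0.87, [411.9, 148.8], array([ 481.32202562, -234.61980027,   90.        ]))]
```

View pics/w7.png

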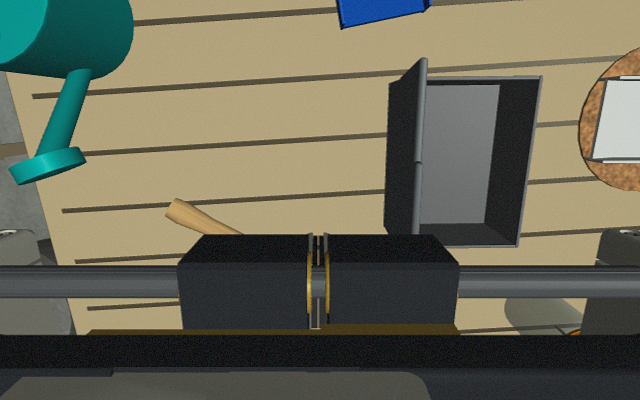

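The flap's top edge is at column ~418, clear of the tool, and nothing is below the fingers. I'll descend behind it and push.

```bash
python3 -m handwheel '0 0 0.3 0 0 0 -1; 0 0 0.6 0 0 0 -1; 0 0 0.9 0 0 0 -1;0 0 0.9 0 0 0 -1' | sed -n 2p;  python3 -m handwheel '0 0 0.2 0 0 0 -1; 0 0 0.36 0 0 0 -1; 0 0.15 0.36 0 0 0 -1;0 0.3 0.36 0 0 0 -1;0 0.4 0.36 0 0 0 -1;0 0.5 0.36 0 0 0 -1; 0 0.6 0.36 0 0 0 -1; 0 0.7 0.36 0 0 0 -1'
```

```text
tool_pos: [496.9, -340.9, 237.0]
time: 21.3
tool_pos: [503.5, -273.6, 208.0]
tcp_rot: [3.141, 0.002, 3.082]
contact_force: [-0.0, -1.6, 0.9]
grip_width: 0.4
finger_force: 0.5
```

```bash
python3 -m handwheel '0 0.12 -0.02 0 0 0 -1; 0 0.25 -0.03 0 0 0 -1; 0 0.37 -0.04 0 0 0 -1;0 0.5 -0.04 0 0 0 -1;0 0.6 0 0 0 0 -1;0 0.7 0.06 0 0 0 -1;0 0.78 0.12 0 0 0 -1; 0 0.82 0.15 0 0 0 -1' ;  python3 -m handwheel '0 0.08 0.06 0 0 0 -1; 0 0.16 0.14 0 0 0 -1; 0 0.22 0.22 0 0 0 -1;0 0.28 0.3 0 0 0 -1;0 0.34 0.4 0 0 0 -1;0 0.39 0.5 0 0 0 -1; 0 0.43 0.59 0 0 0 -1; 0 0.45 0.65 0 0 0 -1'
python3 - <<'E'
from h import *
c=viewer.capture("side"); save(c,"s8")
cv2.imwrite("pics/s8c.png",cv2.resize(c["frame"][150:330,220:460,::-1],(640,480)))
E
```

```text
time: 21.97
tool_pos: [507.5, -191.0, 190.6]
tcp_rot: [3.139, -0.002, 3.082]
contact_force: [-0.2, -0.2, 1.1]
grip_width: 0.5
finger_force: 0.3
time: 22.63
tool_pos: [510.2, -146.7, 125.5]
tcp_rot: [3.139, -0.001, 3.081]
contact_force: [-0.2, 0.1, 0.8]
grip_width: 0.7
finger_force: 0.3
```

View pics/s8c.png

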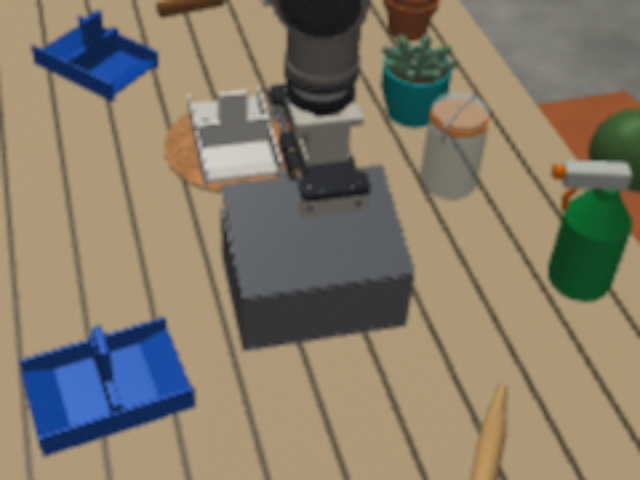

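The flap is nearly shut, so I'll press gently down until contact.

```bash
python3 -m handwheel '0 0.01 0.06 0 0 0 -1; 0 0.02 0.11 0 0 0 -1; 0 0.03 0.16 0 0 0 -1;0 0.03 0.2 0 0 0 -1;0 0.03 0.23 0 0 0 -1;0 0.03 0.25 0 0 0 -1;0 0.03 0.26 0 0 0 -1' | sed -n '2p;4p'; for i in 1 2; do python3 -m handwheel '0 0 0.01 0 0 0 -1; 0 0 0.015 0 0 0 -1; 0 0 0.015 0 0 0 -1' | sed -n '2p;4p'; done
```

```text
tool_pos: [510.7, -144.6, 100.7]
contact_force: [-0.2, 0.6, -0.8]
tool_pos: [510.8, -144.6, 99.5]
contact_force: [0.2, 0.2, -0.4]
tool_pos: [510.9, -144.6, 98.0]
contact_force: [-0.9, 0.3, 0.2]
```

```bash
for i in 1 2 3 4; do python3 -m handwheel '0 0 0.01 0 0 0 -1; 0 0 0.015 0 0 0 -1; 0 0 0.015 0 0 0 -1; 0 0 0.015 0 0 0 -1' | sed -n '2p;4p'; done
```

```text
tool_pos: [510.9, -144.6, 96.7]
contact_force: [-0.1, -0.1, 3.8]
tool_pos: [511.0, -144.6, 96.5]
contact_force: [-5.5, 0.9, 15.6]
tool_pos: [511.1, -144.6, 96.3]
contact_force: [-7.5, 3.3, 26.0]
tool_pos: [511.1, -144.6, 96.2]
contact_force: [-12.0, 4.6, 35.3]
```

```bash
python3 -m handwheel '0 0 -0.1 0 0 0 -1; 0 0 -0.4 0 0 0 -1; 0 0 -0.8 0 0 0 -1; 0 0 -1 0 0 0 -1; 0 0 -1 0 0 0 -1' | sed -n '1,4p'; python3 -m handwheel '0 0 -0.3 0 0 0 -1; 0 0 -0.6 0 0 0 -1; 0 0 -1 0 0 0 -1; 0 0 -1 0 0 0 -1; 0 0 -1 0 0 0 -1; 0 0 -1 0 0 0 -1' | sed -n '1,4p'
python3 - <<'E'
from h import *
a=viewer.capture("side"); w=viewer.capture("wrist")
cv2.imwrite("pics/m9.png",np.hstack([cv2.resize(a["frame"][150:330,220:460,::-1],(400,300)),cv2.resize(w["frame"][:,:,::-1],(400,300))]))
E
```

```text
time: 25.52
tool_pos: [513.1, -145.7, 196.8]
tcp_rot: [-3.14, 0.009, 3.081]
contact_force: [0.5, -0.3, 0.4]
time: 26.02
tool_pos: [510.4, -144.7, 290.7]
tcp_rot: [3.139, -0.002, 3.081]
contact_force: [0.4, 1.0, -0.1]
```

View pics/m9.png

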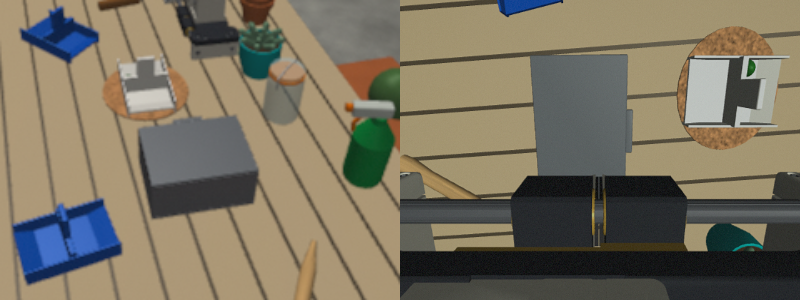

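The flap lies flat on the rim, and the dish sits upright in the middle of the mat. All else is where it was, so I'll hand in.

```bash
python3 -c "
from plant import bot
print(bot.close_job())"
```

```text
the job is handed in; nothing more can be done
None
```

The job is handed in after about 26 s of the 72 s allowed: both terracotta balls are in the bin, both green ones stayed in the dish, the dish is upright on the middle of the mat (about 2 mm off by my fit), and the flap is pressed fully shut.

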